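# Lock the strainer basket into the salsa jar

## Task

Hang the red strainer basket by its two lugs in the collar of the orange salsa jar, then turn it clockwise until the lugs drop into the locking notches, and let go of it. Do it by feel and gently: never force the basket against the jar, and leave the other things where they are.

Things in the scene. Friction and masses are not known exactly. Their poses are not given: they have to be found in the camera images.
- basket: the part to hang: red strainer basket, a round cup 60 mm in diameter and 62 mm high (its lowest 14 mm taper to 44 mm), 0.2 to 0.35 kg, standing on the table. Origin: centre of its underside, z up. Two steel lugs stick out along +x and -x. Half a turn about z changes nothing. Resting, its origin is this high above the jar's: 69 mm lugs on track floor, 72 on hump, 65 locked, 86.5 lugs on collar's top
- lug (a point): on the basket's +x lug: the outer end of its underside, 41 mm from the axis, 46 mm above the basket's underside; the other lug is opposite. Each lug is 10 mm wide and 8 mm high. Axes as the basket's
- handle (a point): middle of the basket's bar handle, on its axis, 94 mm above its underside. The bar runs along the basket's x, over the lugs: 58 mm long, 12 mm thick (along y), 28 mm high; the cup's rim is 18 mm below the bar, with a post under each end of the bar
- jar: orange salsa jar, 124 mm across, fixed on a dark round foot 156 mm across, with a rigid steel bayonet collar on its neck: 104 mm across, top 132.5 mm up, with a round hole of 64 mm that takes the basket. Origin: on its axis, z up, 0 to 20 mm above the table. Two entry slots for the lugs along its +x and -x (white marks); from each a track runs clockwise seen from above to a locking notch
- collar_top (a point): centre of the jar collar's top face, on the jar's axis; axes as the jar's
- slot (a point): bottom of the jar's +x entry slot, 38 mm from the axis, 115 mm above the jar's origin: the floor of the track begins here. The slot is 14.4 mm wide and reaches 44 mm from the axis; the other is opposite. Anticlockwise is a wall. Clockwise, the floor climbs 3 mm over a ramp that ends about 20 degrees before the notch, is level for some mm, then drops to the notch
- under_top (a point): on the jar's axis, level with the underside of the collar's top, 128 mm up: the track's roof, leaving 2 mm over the lugs on the hump. The notch is 14 mm wide, its bottom 111 mm up, its far side a dead stop. It lies 47 to 73 degrees clockwise of the slot: it differs from jar to jar and must be felt (green marks on top show about where)
- lid: bystander: white plastic lid with a knob, 112 mm across, 44 mm high; origin under its centre
- squeeze: bystander: yellow squeeze bottle, 54 mm across, 150 mm high; origin under its centre
- shaker: bystander: white shaker with steel cap, 36 mm across, 75 mm high; origin under its centre
- cup: bystander: white cup, 72 mm across, 90 mm high; origin under its centre
- mortar: bystander: black bowl, 130 mm across, 70 mm high; origin under its centre
- spoon: bystander: red-handled spoon lying on the table along its x; origin under it
Not all that is in view belongs to the job. What is meant by the basket is not turquoise, and is the smaller of those in its own colour.

How it is judged:
On the way, in this order (a step that is already met when the one before it is completed fails the run):
1. the basket hangs in the collar, its lugs in the track below the collar's top, not yet locked (z of basket in the frame of jar between 0.067 and 0.0765 m and horizontal distance between basket and jar below 0.008 m), for 0.1 s.
2. the basket is turned and its lugs have dropped into the notches (z of basket in the frame of jar between 0.062 and 0.0668 m and horizontal distance between basket and jar below 0.008 m and angle between the x axis of basket and the x axis of jar, either way round above 0.7 rad), for 0.2 s.
At the end, for the whole second after the job is handed in: The basket hangs locked: upright within 4 degrees, on the jar's axis within 8 mm, turned at least 40 degrees from the entry slots, its origin 62 to 66.8 mm above the jar's (both lugs down in the notches), at rest and let go (all of step 2 and angle between basket's own z axis and vertical below 0.07 rad and linear speed of basket below 0.02 m/s); the robot touches nothing.
It fails at once if the basket is forced: more than 50 N between basket and jar (contact force between basket and jar above 50 N).
It fails at once if a bystander is moved by more than 30 mm (distance of any of lid, squeeze, shaker, cup, mortar, spoon from where it was at the start of the episode above 0.03 m).
It also fails if it takes over 72 s, if anything falls off the work surface, if the arm or the gripper's body presses on something with over 40 N, if the wrist force passes 120 N, or if a joint passes its speed limit or range.

## Robot

A 6-joint arm with a two-finger parallel gripper is mounted at the origin on the work surface. World frame = base frame: x ahead of the robot, y to its left, z up, the work surface at z = 0. Lengths are in m, angles in rad, forces in N, time in s.
With the tool pointing down it reaches from about 0.325 to 0.9 m from the base axis. Payload 3.5 kg.
Tool frame: the origin (TCP) lies at the very end of the fingers, on their centre line; the grasp point (between the pads) lies 19 mm behind it; z points along the fingers, y is the line along which they close (so a half turn about z gives the same grasp; the last joint's range is limited). The gripper opens to 85 mm and grips with 20 to 120 N. Pads are 22 mm wide; open, the fingers measure 114 mm over their backs; the gripper's body (76 mm by 85 mm) begins 54 mm behind the grasp point. The pads swing forward as they close: fully open they stand 13 mm farther back than shut.
Start: joints at [1.094, 0.276, -0.026, 1.268, 0, 1.467], TCP at [0.228, 0.582, 0.231] pointing down, gripper open.
Joint ranges: [-3.12, 3.12], [-0.85, 1.88], [-1.08, 1.24], [-1.95, 2.15], [-1.57, 1.53], [-3.14, 3.14]. Speed limits (rad/s): [2.57, 2.57, 3.14, 3.14, 3.14, 3.14].

## Interface

Orientations are given as a unit quaternion [w, x, y, z].
In Python, from plant import env, monitor, vision, workorder gives the robot as it stands. The module is installed in compiled form; this text tells all that it offers. Calls block until the motion is done:
- env.move_pose(position, orientation): joint-space move of the TCP to a pose.
- env.servo_line(position, frame=None, velocity=0.15): straight line of the TCP; frame=None keeps the orientation; velocity is the mean speed in m/s.
- env.set_joints(angles): joint-space move.
- env.grip(opening, strength=None): opening from 0.0 (shut) to 1.0 (fully open); strength is the grip in N (None keeps the last); returns when the fingers have stopped.
- env.pause(seconds).
- env.solve_ik(position, orientation): joint angles nearest the present ones, or None.
- monitor.read_state(): the state.
- vision.camera(name): name is "scene" or "top" or "wrist"; returns a dict with "img" (420x560x3 uint8, red, green, blue), "camera_matrix" (3x3 intrinsics, pixels), "cam_to_world" (4x4, takes a point from camera to world coordinates). Camera axes: x right, y down, z forward; pixel columns grow to the right and rows downward; lengths in m; the calibration is good to about 2 mm. The wrist camera is an equidistant fisheye: a pixel r from the principal point sees the ray r / f radians off the axis. A picture is of the moment at which its call begins. There is no depth.
A pose or a line that the arm cannot do raises env.Unreachable and nothing moves.
- workorder.hand_in(): hands the job in; it is judged then, once.
The state is a dict: "t": time; "joint_positions": joint angles; "joint_velocities": joint speeds; "effort": joint torques, N m; "eef_pos": TCP position; "ee_rot": TCP orientation; "wrist_force": force on the tool from outside, world axes, zero at the start; "torque": the same for the moment, N m; "finger_gap": opening from 0.0 (shut) to 1.0 (fully open); "gripper_force": force on a finger pad.
Only numpy, scipy, OpenCV 4.12 (cv2) and the standard library are available. Lean on these libraries where they do the work, as an engineer would, in place of code of your own. Each camera call takes 0.05 s, during which the arm holds its last target. There are 200 camera calls.

## Working session

There is one attempt and no reset: what is moved stays moved. The work goes in short steps, each a Python script; the robot and the scene stay as the last script left them, time stands still between calls to the robot, and variables do not carry over. Pictures are saved under pics/ and viewed, at most 10 in all, crops included, and the job is handed in when it is done.

```bash
mkdir -p pics; ls
python3 - <<'E'
from plant import env, monitor, vision, workorder
import cv2, numpy as np
for n in("scene","top"):
    c=vision.camera(n); cv2.imwrite(f"pics/{n}0.png",c["img"][:,:,::-1]); print(n,c["camera_matrix"].round(1).tolist(),c["cam_to_world"].round(3).tolist())
s=monitor.read_state(); print(s)
E
```

```text
pics
scene [[512.2, 0.0, 279.9], [0.0, 512.2, 215.5], [0.0, 0.0, 1.0]] [[0.539, 0.591, -0.6, 1.255], [0.842, -0.377, 0.386, -0.515], [0.002, -0.713, -0.701, 0.878], [0.0, 0.0, 0.0, 1.0]]
top [[495.6, 0.0, 278.7], [0.0, 495.6, 219.7], [0.0, 0.0, 1.0]] [[0.009, -0.991, 0.134, 0.435], [-1.0, -0.008, 0.013, -0.104], [-0.012, -0.134, -0.991, 1.261], [0.0, 0.0, 0.0, 1.0]]
{'t': 0.1, 'joint_positions': array([ 1.09358638e+00,  2.77102691e-01, -2.77382191e-02,  1.26801107e+00,
        1.50870408e-05,  1.46737472e+00]), 'joint_velocities': array([ 0.00089479, -0.00069841,  0.00316794, -0.00043937, -0.00060807,
       -0.00089374]), 'effort': array([ 4.85306955e-04, -4.46707571e+01,  2.96129626e+01,  8.40777793e-03,
       -9.12990276e-05,  2.01572625e-06]), 'eef_pos': array([0.22790732, 0.58120696, 0.23024571]), 'ee_rot': array([-3.01448633e-04,  1.85807958e-01,  9.82585541e-01, -9.82657952e-04]), 'wrist_force': array([0.69894631, 0.51119686, 0.67677725]), 'torque': array([ 0.02686212, -0.00576424, -0.00952566]), 'gripper_force': 0.0, 'finger_gap': 0.9997024599239976}
```

View pics/scene0.png

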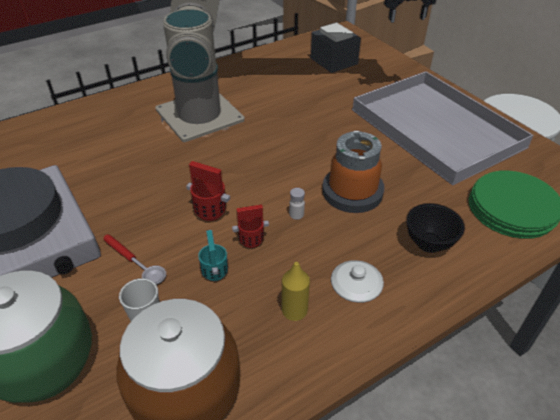

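View pics/top0.png

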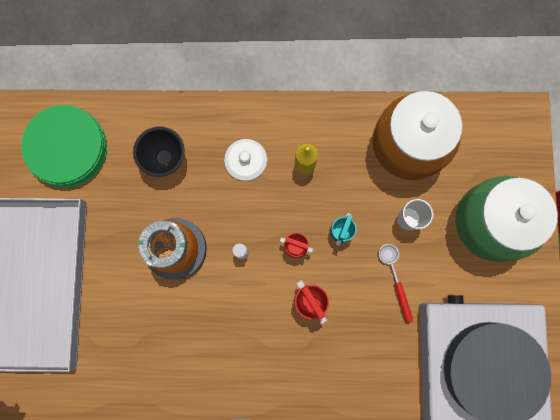

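Candidates for the red basket in the top view are red (296,245), red (312,302, larger) and turquoise (343,230). I choose (296,245) and check it, along with the jar collar, in one enlarged crop.

```bash
cat > h.py <<'E'
from plant import env, monitor, vision, workorder
import cv2, numpy as np
from scipy.spatial.transform import Rotation as R
def ray(c,uv,fish=False):
    K=c["camera_matrix"];T=c["cam_to_world"]
    x=(uv[0]-K[0,2])/K[0,0];y=(uv[1]-K[1,2])/K[1,1]
    if fish:
        r=np.hypot(x,y);s=np.sin(r)/max(r,1e-9);d=np.array([x*s,y*s,np.cos(r)])
    else: d=np.array([x,y,1.])
    return T[:3,3],T[:3,:3]@d
def onz(c,uv,z,fish=False):
    o,d=ray(c,uv,fish);return o+d*(z-o[2])/d[2]
def quat(yaw):  # tool down, tool y axis (closing line) at angle yaw from world x
    y=np.array([np.cos(yaw),np.sin(yaw),0]);z=np.array([0,0,-1.]);x=np.cross(y,z)
    q=R.from_matrix(np.c_[x,y,z]).as_quat();return np.r_[q[3],q[:3]]
def tri(c1,p1,c2,p2):
    o1,d1=ray(c1,p1);o2,d2=ray(c2,p2);A=np.c_[d1,-d2];s=np.linalg.lstsq(A,o2-o1,rcond=None)[0]
    a=o1+d1*s[0];b=o2+d2*s[1];return (a+b)/2,np.linalg.norm(a-b)
E
python3 - <<'E'
from h import *
a=cv2.imread("pics/top0.png");s=cv2.imread("pics/scene0.png")
f=lambda i,x,y,w,h,k:cv2.resize(i[y:y+h,x:x+w],None,fx=k,fy=k,interpolation=cv2.INTER_CUBIC)
im=np.vstack([np.hstack([f(a,265,215,66,50,6),f(a,125,210,66,50,6)]),np.hstack([f(s,218,195,66,50,6),f(s,325,125,66,50,6)])])
cv2.imwrite("pics/crop1.png",im);print(im.shape)
E
```

```text
(600, 792, 3)
```

View pics/crop1.png

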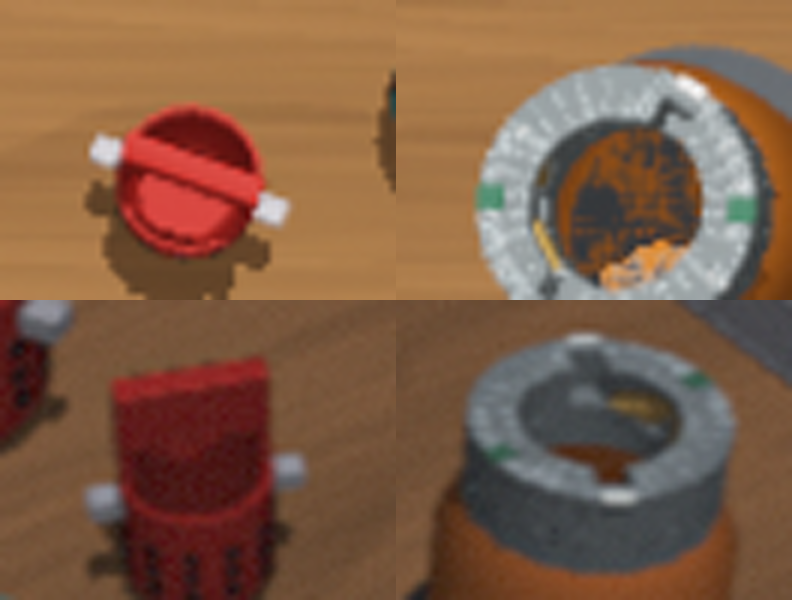

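The crop confirms the choice: a small red basket with lugs at top px (282.8,240.3) and (310,249.7). The collar has green marks at (140.7,242.5) and (182.7,244.7), and a white mark at (174,224).

Run:
```python
from h import *
t=vision.camera("top");s=vision.camera("scene")
l1=tri(t,(282.8,240.3),s,(266,223.3));l2=tri(t,(310,249.7),s,(235.5,228.7))
l1b=tri(t,(282.8,240.3),s,(235.5,228.7))
g1=tri(t,(140.7,242.5),s,(375.2,138));g2=tri(t,(182.7,244.7),s,(342.7,150.3))
w1=tri(t,(174,224.2),s,(362,157.5));w1b=tri(t,(174,224.2),s,(356.2,131.7))
for n,v in dict(l1=l1,l2=l2,l1b=l1b,g1=g1,g2=g2,w1=w1,w1b=w1b).items():print(n,v[0].round(4),round(v[1],4))
b=(l1[0]+l2[0])/2; d=l1[0]-l2[0]; yaw=np.arctan2(d[1],d[0]); print("basket",b,np.degrees(yaw))
j=(g1[0]+g2[0])/2; print("jar",j)
for y in(yaw+np.pi/2,yaw-np.pi/2): print(env.solve_ik([b[0],b[1],.30],quat(y)))
for y in np.radians(np.arange(-180,180,30)): print(np.degrees(y).round(),env.solve_ik([j[0],j[1],.26],quat(y)))
```

```text
l1 [ 0.5484 -0.0984  0.0477] 0.0009
l2 [ 0.5259 -0.1652  0.0476] 0.0009
l1b [ 0.5348 -0.1306  0.0434] 0.0693
g1 [0.5312 0.2218 0.1497] 0.0007
g2 [0.5271 0.1268 0.1492] 0.0009
w1 [0.5732 0.1476 0.1497] 0.0002
w1b [0.5635 0.1301 0.2224] 0.0026
basket [ 0.53716355 -0.13179048  0.04762177] 71.34604753075763
jar [0.52919631 0.17426065 0.14945393]
[-0.35747544  0.12019456 -0.0742318   1.37636996  0.         -1.60269888]
[-0.35747544  0.12019456 -0.0742318   1.37636996  0.          1.53889377]
-180.0 [ 0.20208185  0.14237592 -0.13209112  1.29632928  0.         -1.36871448]
-150.0 [ 0.20208185  0.14237592 -0.13209112  1.29632928  0.         -1.89231326]
-120.0 [ 0.20208185  0.14237592 -0.13209112  1.29632928  0.         -2.41591203]
-90.0 [ 0.20208185  0.14237592 -0.13209112  1.29632928  0.         -2.93951081]
-60.0 [ 0.20208185  0.14237592 -0.13209112  1.29632928  0.          2.82007572]
-30.0 [ 0.20208185  0.14237592 -0.13209112  1.29632928  0.          2.29647695]
0.0 [ 0.20208185  0.14237592 -0.13209112  1.29632928  0.          1.77287817]
30.0 [ 0.20208185  0.14237592 -0.13209112  1.29632928  0.          1.2492794 ]
60.0 [ 0.20208185  0.14237592 -0.13209112  1.29632928  0.          0.72568062]
90.0 [ 0.20208185  0.14237592 -0.13209112  1.29632928  0.          0.20208185]
120.0 [ 0.20208185  0.14237592 -0.13209112  1.29632928  0.         -0.32151693]
150.0 [ 0.20208185  0.14237592 -0.13209112  1.29632928  0.         -0.84511571]
```

Run:
```python
from h import *
env.move_pose([.529,.174,.30],quat(np.radians(59)))
c=vision.camera("wrist");np.savez("wj.npz",**c);a=c["img"][:,:,::-1]
print(c["camera_matrix"].round(1).tolist(),c["cam_to_world"].round(3).tolist())
env.move_pose([.537,-.132,.27],quat(np.radians(-18.7)))
c=vision.camera("wrist");np.savez("wb.npz",**c);b=c["img"][:,:,::-1];print(c["cam_to_world"].round(3).tolist())
cv2.imwrite("pics/w1.png",cv2.resize(np.vstack([a,b]),(400,600)) if 0 else np.hstack([cv2.resize(a,(400,300)),cv2.resize(b,(400,300))]))
print(monitor.read_state()["t"],monitor.read_state()["wrist_force"])
```

```text
[[325.2, 0.0, 280.3], [0.0, 325.2, 204.7], [0.0, 0.0, 1.0]] [[0.514, 0.822, 0.243, 0.466], [0.858, -0.494, -0.145, 0.212], [0.001, 0.283, -0.959, 0.443], [0.0, 0.0, 0.0, 1.0]]
[[0.948, -0.307, -0.089, 0.559], [-0.319, -0.909, -0.267, -0.063], [0.001, 0.282, -0.959, 0.413], [0.0, 0.0, 0.0, 1.0]]
3.3333 [ 0.42890969 -0.1824749  -0.65334909]
```

View pics/w1.png

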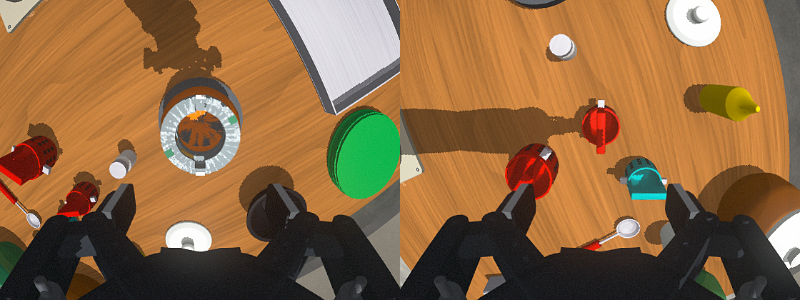

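The jar is at (200,135) in the left half with its green marks visible; the basket is at (601,125) in the right half. I'll zoom in on both.

Run:
```python
from h import *
j=np.load("wj.npz");b=np.load("wb.npz")
A=j["img"][125:255,215:345];B=b["img"][125:225,235:335]
cv2.imwrite("pics/w2.png",np.hstack([cv2.resize(A,(400,400),interpolation=2),cv2.resize(B,(400,400),interpolation=2)])[:,:,::-1])
H=cv2.cvtColor(j["img"],cv2.COLOR_RGB2HSV)
def cc(m,off,mn=12):
    n,_,st,ce=cv2.connectedComponentsWithStats(m.astype(np.uint8))
    for i in range(1,n):
        if st[i,4]>=mn: print(st[i],(ce[i]+off).round(1))
h=H[125:255,215:345];print("green");cc((abs(h[...,0].astype(int)-70)<22)&(h[...,1]>70)&(h[...,2]>60),[215,125])
print("white");cc((h[...,1]<12)&(h[...,2]>215),[215,125])
h=cv2.cvtColor(b["img"],cv2.COLOR_RGB2HSV)[125:225,235:335]
print("lug");cc((h[...,1]<60)&(h[...,2]>120),[235,125])
print("red");cc(((h[...,0]<8)|(h[...,0]>172))&(h[...,1]>120)&(h[...,2]>205),[235,125])
```

```text
green
[104  36  14  14 112] [325.8 167.3]
[ 15  83  14  13 107] [236.2 214.3]
white
[59  8 14  6 68] [279.5 135.9]
[84 14  9 13 26] [302.1 145.6]
[51 19  4  9 12] [267.7 148.5]
[37 31  6  7 13] [254.2 159.4]
[102  33   6   6  16] [319.9 160.9]
[27 54  4  4 12] [243.5 180.8]
[10 60  9  4 32] [229.3 186.4]
[109  60  12   9  36] [330.2 188.6]
[12 66  7  6 17] [230.  194.1]
[102  68   7   5  14] [320.1 194.9]
[112  69   8   5  25] [330.1 195.7]
[80 97  5  7 13] [296.5 224.8]
[29 98 13 13 47] [249.7 229.1]
[ 74 103   5   9  18] [290.8 231.4]
[ 59 116  13   5  63] [280. 243.]
lug
[42 15 10 11 96] [281.1 144.8]
red
[ 31  27  43  64 805] [282.6 177.3]
[20 34  8 16 33] [257.9 166.2]
```

View pics/w2.png

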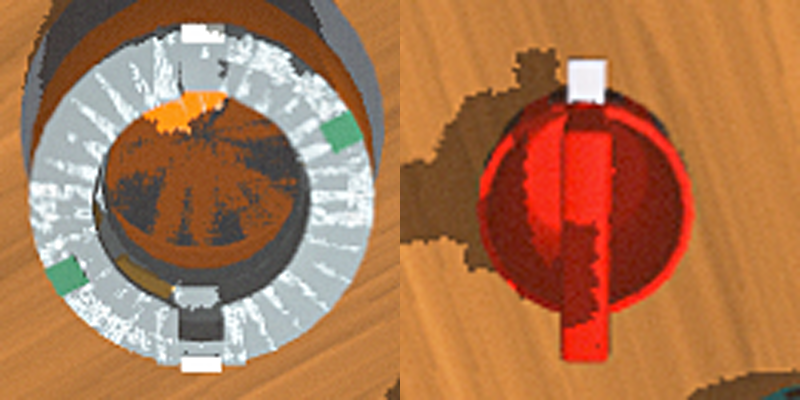

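Run:
```python
from h import *
j=dict(np.load("wj.npz"));b=dict(np.load("wb.npz"))
t=vision.camera("top")
for z in(.1475,.1495,.1515):
    P=[onz(j,p,z,True) for p in((279.5,135.9),(280,243),(325.8,167.3),(236.2,214.3))]
    f=lambda d:np.degrees(np.arctan2(d[1],d[0])).round(2)
    print(z,"W c",((P[0]+P[1])/2).round(4),f(P[1]-P[0]),np.linalg.norm(P[0]-P[1]).round(4),"G c",((P[2]+P[3])/2).round(4),f(P[3]-P[2]),np.linalg.norm(P[2]-P[3]).round(4))
for z in(.1475,.1495,.1515):
    P=[onz(t,p,z) for p in ((140.7,242.5),(182.7,244.7))];print("top G",((P[0]+P[1])/2).round(4))
e=[onz(b,p,.108,True) for p in((281.25,215),(282.4,157.8))]
print("bar",((e[0]+e[1])/2).round(4),f(e[1]-e[0]),np.linalg.norm(e[0]-e[1]).round(4))
L=[onz(t,p,.052) for p in((282.8,240.3),(310,249.7))];print("top lugs",((L[0]+L[1])/2).round(4),f(L[0]-L[1]))
print("wrist lug", onz(b,(281.75,145.2),.054,True).round(4))
```

```text
0.1475 W c [0.5301 0.1732 0.1475] -30.72 0.1043 G c [0.5299 0.1738 0.1475] -92.55 0.0962
0.1495 W c [0.5297 0.1734 0.1495] -30.72 0.1036 G c [0.5294 0.174  0.1495] -92.55 0.0955
0.1515 W c [0.5292 0.1737 0.1515] -30.72 0.1029 G c [0.529  0.1743 0.1515] -92.55 0.0949
top G [0.5292 0.1744 0.1475]
top G [0.529  0.1739 0.1495]
top G [0.5288 0.1734 0.1515]
bar [ 0.5381 -0.1317  0.108 ] 70.32 0.0568
top lugs [ 0.5366 -0.1321  0.052 ] 71.35
wrist lug [ 0.5494 -0.0987  0.054 ]
```

Run:
```python
from h import *
S=monitor.read_state
q=quat(np.radians(70.7-90))
env.move_pose([.5377,-.132,.16],q)
env.servo_line([.5377,-.132,.076],velocity=.08)
print("down",S()["eef_pos"],S()["wrist_force"])
env.grip(0.0,60)
s=S();print("grip",s["finger_gap"],s["gripper_force"],s["wrist_force"],s["eef_pos"])
env.servo_line([.5377,-.132,.27],velocity=.12)
env.pause(.3);s=S();print("lift",s["finger_gap"],s["gripper_force"],s["wrist_force"],s["torque"],s["t"])
c=vision.camera("wrist");np.savez("wg.npz",**c)
env.move_pose([.5293,.174,.285],quat(np.radians(-30.7+90)))
env.pause(.3);s=S();print("over",s["eef_pos"],s["wrist_force"],s["torque"],s["joint_positions"],s["t"])
c=vision.camera("wrist");np.savez("wo.npz",**c);t=vision.camera("top");u=vision.camera("scene")
f=lambda i,x,y,w,h:cv2.resize(i[y:y+h,x:x+w],(400,300),interpolation=2)
cv2.imwrite("pics/over.png",np.vstack([np.hstack([f(c["img"],200,120,160,120),f(t["img"],110,190,120,90)]),np.hstack([f(u["img"],290,60,140,105),f(c["img"],0,0,560,420)])])[:,:,::-1])
```

```text
down [ 0.53833296 -0.1322303   0.07662825] [-0.10589931  0.24296311  0.17050825]
grip 0.13252552818737698 58.93166899681091 [0.01959139 0.40737148 1.5572548 ] [ 0.53785855 -0.13207192  0.07617977]
lift 0.1322127687926088 58.44536304473877 [-0.36027568  1.27586598 -3.26231494] [-0.00555956 -0.03414885  0.02457086] 7.8333
over [0.52955968 0.17312865 0.28493282] [ 0.91105817 -0.02211914 -3.79250044] [-0.02762164 -0.04214235  0.01217625] [ 2.00005199e-01  1.32531043e-01 -9.13663366e-02  1.34703266e+00
 -1.11734885e-04  7.37552203e-01] 9.3583
```

View pics/over.png

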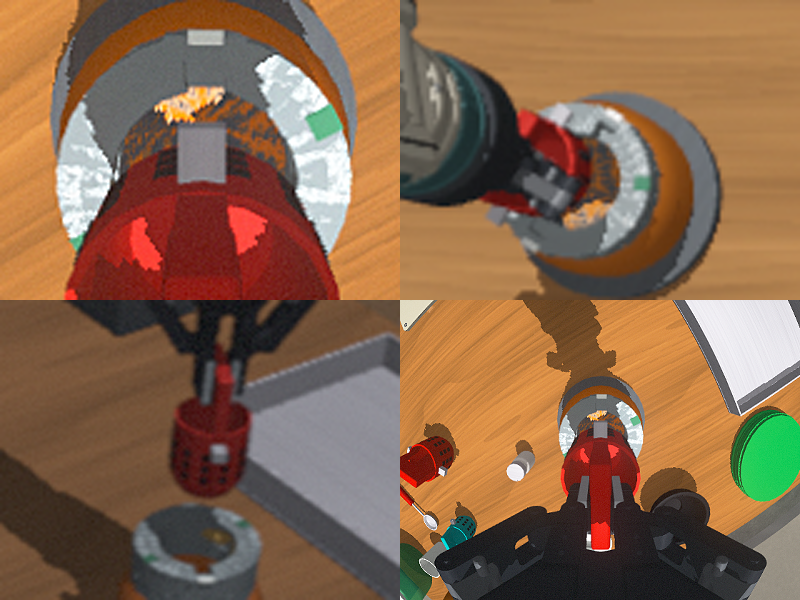

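Run:
```python
from h import *
c=dict(np.load("wo.npz"))
p=onz(c,(200+202.5/2.5,120+124/2.5),.2847-.0762+.046,True); tcp=np.array([.52956,.17313]); d=p[:2]-tcp
print(p,np.linalg.norm(d),np.degrees(np.arctan2(d[1],d[0])))
w=onz(c,(200+206/2.5,120+37/2.5),.1495,True);d=w[:2]-[.5293,.174];print(w,np.linalg.norm(d),np.degrees(np.arctan2(d[1],d[0])))
s=monitor.read_state();print(s["eef_pos"],s["wrist_force"])
```

```text
[0.49445886 0.19428375 0.2545    ] 0.040982570978468344 148.924677578214
[0.48552902 0.20130847 0.1495    ] 0.051591196845515136 148.04019518253386
[0.52944502 0.1735734  0.2849819 ] [-0.75912978 -0.23496635 -2.81291781]
```

```bash
cat >> h.py <<'E'
def F(n=4):
    w=[]
    for _ in range(n): env.pause(.02);s=monitor.read_state();w.append(np.r_[s["wrist_force"],s["torque"][2]])
    return np.mean(w,0),s
def descend(p,q,zend,f0,step=.002,lim=4.,v=.03):
    p=np.array(p,float)
    while p[2]>zend:
        p[2]=max(zend,p[2]-step); env.servo_line(p,q,velocity=v); f,s=F(3); d=f-f0
        if d[2]>lim or np.hypot(d[0],d[1])>lim: print("contact",end=" ");break
    print("z",p[2].round(4),"act",s["eef_pos"].round(4),"dF",d.round(2),"t",round(s["t"],2));return p,d
E
python3 - <<'E'
from h import *
q=quat(np.radians(-30.8+90));p=np.array([.5293,.174,.25])
env.servo_line(p,q,velocity=.1);env.pause(.3);f0,s=F(10);print(f0,s["t"]);np.save("f0.npy",f0)
p,d=descend(p,q,.186,f0,step=.004)
if d[2]<4 and np.hypot(*d[:2])<4: p,d=descend(p,q,.160,f0)
np.save("p.npy",p)
E
```

```text
[-0.06006714  0.05081566 -2.38018808  0.01526661] 10.475
z 0.186 act [0.5291 0.174  0.1858] dF [ 0.17  0.28 -0.41 -0.03] t 15.81
contact z 0.162 act [0.5293 0.1741 0.1638] dF [-3.53 -0.46  9.12 -0.03] t 19.41
```

```bash
cat > turn.py <<'E'
from h import *
import sys
def run(yaw,p,maxdeg,step=2.5,tlim=.35):
    f0=np.load("f0.npy");z0=p[2];end=yaw-maxdeg;zlow=p[2]-.012;res="end"
    def settle():
        for _ in range(14):
            f,s=F(2);d=f-f0
            if np.hypot(*d[:2])>2.5: p[:2]+=np.clip(.0001*d[:2],-.0004,.0004)
            if d[2]>5: p[2]+=min(.001,(d[2]-3)/5000)
            elif d[2]<1 and p[2]>zlow: p[2]-=.0008
            else: break
            env.move_pose(p,quat(np.radians(yaw)))
        print(round(yaw,1),"z",s["eef_pos"][2].round(4),"cmd",p.round(4),"dF",d.round(2),"t",round(s["t"],2));return d,s
    d,s=settle();zmax=s["eef_pos"][2]
    while yaw>end:
        yaw-=step;env.move_pose(p,quat(np.radians(yaw)));d,s=settle();z=s["eef_pos"][2]
        if abs(d[3])>tlim or d[2]>15 or np.hypot(*d[:2])>10: res="resist";break
        if z<zmax-.004: res="drop";break
        zmax=max(z,zmax)
    np.save("p.npy",p);np.save("yaw.npy",yaw);print(res)
E
python3 - <<'E'
from turn import *
p=np.load("p.npy");p[2]+=.0008
run(59.2,p,20)
E
```

```text
59.2 z 0.1638 cmd [0.5289 0.1739 0.1638] dF [ 0.05 -0.58  2.28 -0.03] t 19.73
56.7 z 0.1639 cmd [0.5289 0.1739 0.1638] dF [ 0.24 -0.49  2.13 -0.07] t 20.01
54.2 z 0.1638 cmd [0.5289 0.1739 0.1638] dF [ 0.31  0.04  2.63 -0.08] t 20.29
51.7 z 0.1638 cmd [0.5289 0.1739 0.1638] dF [ 1.09 -0.07  1.79 -0.  ] t 20.57
49.2 z 0.1639 cmd [0.5289 0.1739 0.1638] dF [ 0.13  0.31  2.84 -0.03] t 20.86
46.7 z 0.164 cmd [0.5289 0.1739 0.1638] dF [ 0.25  0.4   3.07 -0.02] t 21.14
44.2 z 0.1642 cmd [0.5289 0.1739 0.1638] dF [ 0.02  0.49  4.77 -0.07] t 21.43
41.7 z 0.1647 cmd [0.5289 0.1739 0.1651] dF [1.64 0.58 1.18 0.04] t 22.27
39.2 z 0.1649 cmd [0.5289 0.1739 0.1651] dF [ 0.82  0.52  2.49 -0.02] t 22.56
end
```

Run:
```python
from turn import *
run(float(np.load("yaw.npy")) if 0 else 39.2,np.load("p.npy"),58,2.5)
```

```text
39.2 z 0.1649 cmd [0.5289 0.1739 0.1651] dF [0.43 0.28 2.59 0.03] t 22.59
36.7 z 0.1651 cmd [0.5289 0.1739 0.1651] dF [0.24 0.15 3.35 0.03] t 22.88
34.2 z 0.1654 cmd [0.5289 0.1739 0.1655] dF [1.04 0.09 3.63 0.04] t 23.44
31.7 z 0.1656 cmd [0.5289 0.1739 0.1655] dF [ 0.26 -0.01  4.56 -0.01] t 23.73
29.2 z 0.1659 cmd [0.5289 0.1739 0.166 ] dF [0.77 0.68 4.17 0.01] t 24.29
26.7 z 0.1662 cmd [0.5289 0.1739 0.1665] dF [ 0.87 -0.15  3.23  0.04] t 24.86
24.2 z 0.1666 cmd [0.5289 0.1739 0.167 ] dF [ 0.87 -0.2   2.96 -0.01] t 25.43
21.7 z 0.1668 cmd [0.5289 0.1739 0.167 ] dF [ 0.58 -0.03  2.41 -0.05] t 25.71
19.2 z 0.1668 cmd [0.5289 0.1739 0.167 ] dF [-0.6  -0.53  2.09 -0.06] t 25.99
16.7 z 0.1668 cmd [0.5289 0.1739 0.167 ] dF [ 0.2  -0.07  2.   -0.04] t 26.27
14.2 z 0.1668 cmd [0.5289 0.1739 0.167 ] dF [ 0.21 -0.09  1.97 -0.05] t 26.56
11.7 z 0.1669 cmd [0.5289 0.1739 0.167 ] dF [-0.86 -0.38  1.48 -0.05] t 26.84
9.2 z 0.1668 cmd [0.5286 0.1738 0.1669] dF [-0.33 -0.2   3.2   0.01] t 27.69
6.7 z 0.1668 cmd [0.5286 0.1738 0.1669] dF [ 0.1  -0.77  2.24 -0.05] t 27.98
4.2 z 0.1668 cmd [0.5286 0.1738 0.1669] dF [ 0.04  0.32  2.3  -0.06] t 28.26
1.7 z 0.1667 cmd [0.5286 0.1738 0.1669] dF [ 0.24 -0.48  1.59 -0.05] t 28.54
-0.8 z 0.1599 cmd [0.5286 0.1738 0.1602] dF [ 0.09  1.05  1.86 -0.02] t 32.23
drop
```

Run:
```python
from h import *
p=np.load("p.npy");q=quat(np.radians(-.8))
env.grip(.6);print(monitor.read_state()["wrist_force"])
p[2]=.28;env.servo_line(p,q,velocity=.1)
env.pause(.3);s=monitor.read_state();print(s["finger_gap"],s["wrist_force"],s["t"])
c=vision.camera("wrist");np.savez("we.npz",**c);u=vision.camera("scene")
f=lambda i,x,y,w,h:cv2.resize(i[y:y+h,x:x+w],(400,400),interpolation=2)
cv2.imwrite("pics/end.png",np.hstack([f(c["img"],205,95,150,150),f(u["img"],310,80,100,100)])[:,:,::-1])
```

```text
[-1.27311375 -0.08150429 -0.40911107]
0.5990257751849469 [ 0.32532295  0.83782585 -0.14993674] 34.3417
```

View pics/end.png

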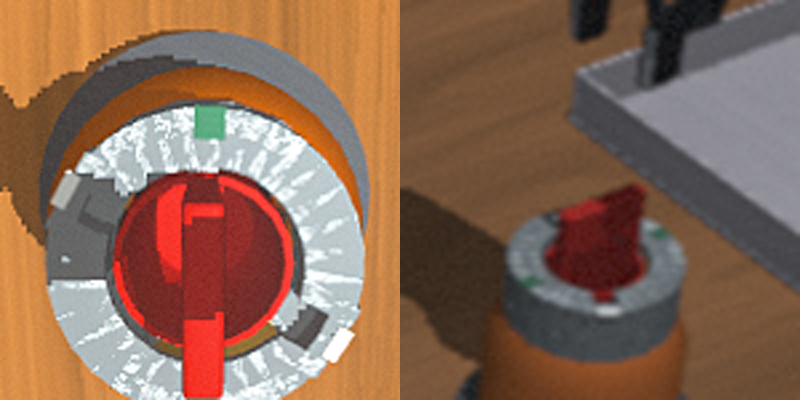

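The basket sits flush in the collar, its bar at (205,300) pointing at the green marks about 60° from the white slots, and the gripper is clear of it. I'm handing in.

```bash
python3 -c "
from plant import workorder
print(workorder.hand_in())"
```

```text
the job is handed in; nothing more can be done
None
```

The red strainer basket is hung in the jar collar, turned clockwise about 60° until its lugs dropped 7 mm into the notches, and released; the job was handed in after about 34 s of robot time, and no verdict came back.

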